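Find the medium steel rib by feel and load it

TASK

Test the three clamped steel ribs in turn, from the robot's left to its right: press each free tip straight down until it is firmly on its stop, keep it there for about half a second, never pushing a rib harder than 20 N, and let it spring back. Then take the steel weight from its stand and set it upright on the tip of the rib of medium stiffness (neither the softest nor the stiffest), centred on the pressing point, and leave it standing there. Do not shift or knock over the jar, mug, bowl, cone or tile.

Things in the scene. Friction and masses are not known exactly. Their poses are not given: they have to be found in the camera images.
- board: Plywood base board of the rib tester, 230 mm (x) by 360 mm (y) by 25 mm, fixed; origin at the centre of its underside, its +y is the left end as seen from the robot, its +x points away from the robot. Three clamp blocks stand on it in a row along its y at about +110, 0 and -110 mm; each 80 mm (x) by 60 mm (y), top 112 mm (+-6) above the table. Which is which is not known beforehand.
- tip_k (a point): Pressing point on steel rib k: on its top face, midway across, 20 mm in from the round free end. The rib, a spring-steel strip 44 mm wide, is held level by one end in clamp block k and reaches 100 mm out of it along the board's -x, about 75 mm (+-6) above the table. x axis along the rib to the clamp, z up. The ribs look alike but differ clearly in stiffness. A rubber-padded stop post stands under the free end.
- rib_k (a joint): Bend of rib k in rad: 0 when free (it springs back), grows as the tip is pressed down, ends on the stop at a value from 0.12 to 0.25 that differs from rib to rib. At the pressing point that is 8 to 18 mm of travel at a steady 0.2 to 1.4 N per mm (its stiffness); on the stop the resistance jumps to 3 to 5 N per mm.
- tip_m (a point): Pressing point on steel rib m: on its top face, midway across, 20 mm in from the round free end. The rib, a spring-steel strip 44 mm wide, is held level by one end in clamp block m and reaches 100 mm out of it along the board's -x, about 75 mm (+-6) above the table. x axis along the rib to the clamp, z up. The ribs look alike but differ clearly in stiffness. A rubber-padded stop post stands under the free end.
- rib_m (a joint): Bend of rib m in rad: 0 when free (it springs back), grows as the tip is pressed down, ends on the stop at a value from 0.12 to 0.25 that differs from rib to rib. At the pressing point that is 8 to 18 mm of travel at a steady 0.2 to 1.4 N per mm (its stiffness); on the stop the resistance jumps to 3 to 5 N per mm.
- tip_t (a point): Pressing point on steel rib t: on its top face, midway across, 20 mm in from the round free end. The rib, a spring-steel strip 44 mm wide, is held level by one end in clamp block t and reaches 100 mm out of it along the board's -x, about 75 mm (+-6) above the table. x axis along the rib to the clamp, z up. The ribs look alike but differ clearly in stiffness. A rubber-padded stop post stands under the free end.
- rib_t (a joint): Bend of rib t in rad: 0 when free (it springs back), grows as the tip is pressed down, ends on the stop at a value from 0.12 to 0.25 that differs from rib to rib. At the pressing point that is 8 to 18 mm of travel at a steady 0.2 to 1.4 N per mm (its stiffness); on the stop the resistance jumps to 3 to 5 N per mm.
- weight_mid (a point): Centre (half-way up) of the test weight: plain dark steel cylinder, 34 mm across, 50 mm tall, 350 g, standing upright on its wooden stand, 20 mm above the table. z axis up along it.
- weight: The test weight itself; origin at the centre of its underside. Standing on a rib's pressing point it bends the medium rib about half-way (0.10 to 0.16 rad), the stiffest hardly, the softest down onto its stop.
- stand: Dark wooden stand of the weight, 70 by 70 by 20 mm, fixed, to the left or right of the board; origin at the centre of its underside.
- jar: Bystander: white lidded jar, 68 mm wide, 85 mm tall; origin under its centre.
- mug: Bystander: white mug, 80 mm wide, 90 mm tall; origin under its centre.
- bowl: Bystander: terracotta bowl, 100 mm wide, 45 mm tall; origin under its centre.
- cone: Bystander: plaster cone, 28 mm wide at the foot, 45 mm tall, standing on the board between two blocks; origin under its centre.
- tile: Bystander: white glaze test tile, 50 by 30 by 8 mm, lying on the board between two blocks; origin under its centre.
Mind the look-alikes: they are no part of the job. Leave any blue or purple look-alike of the weight alone.

How it is judged:
By the outcome, as a careful person would: the job done as asked, in the order asked, and still so for the second after the job is handed in, with the robot touching nothing.
It also fails if it takes over 72 s, if anything falls off the work surface, if the arm or the gripper's body presses on something with over 40 N, if the wrist force passes 120 N, or if a joint passes its speed limit or range.

ROBOT

A 6-joint arm with a two-finger parallel gripper is mounted at the origin on the work surface. World frame = base frame: x ahead of the robot, y to its left, z up, the work surface at z = 0. Lengths are in m, angles in rad, forces in N, time in s.
With the tool pointing down it reaches from about 0.4 to 0.925 m from the base axis. Payload 3.4 kg.
Tool frame: the origin (TCP) lies on the centre line of the jaws, within the pads' length; the fingertips stand 17 mm ahead of it and the grasp point (between the pads) lies 2 mm behind it (bot.tcp_to_tips is the distance from the TCP to the fingertips, in m); z points along the fingers, y is the line along which they close (so a half turn about z gives the same grasp; the last joint's range is limited). The gripper opens to 85 mm and grips with 20 to 120 N. Pads are 22 mm wide; open, the fingers measure 114 mm over their backs; the gripper's body (76 mm by 85 mm) begins 54 mm behind the grasp point. The pads swing forward as they close: fully open they stand 13 mm farther back than shut.
Start: joints at [-1.22, 0.307, 1.506, -0, 1.328, -0.073], TCP at [0.237, -0.524, 0.248] pointing down, gripper open.
Joint ranges: [-3.12, 3.12], [-1.05, 2.28], [0.14, 2.33], [-1.42, 4.57], [0.1, 2.73], [-2.68, 2.68]. Speed limits (rad/s): [2.57, 2.57, 3.14, 3.14, 3.14, 3.14].

INTERFACE

Orientations are given as a unit quaternion [w, x, y, z].
In Python, from workcell import bot, camera, camera_params, sign_off, find_in, regions_of gives the robot as it stands.
- The arm moves only by the tool arm_command, never from a script. Its argument "motion" is a list that holds one entry, the list of rows, each a list of 7 numbers: the shift along the tool's x, y, z as a fraction of full scale, then the turn, a rotation vector about the tool's x, y, z as a fraction of full scale, then the gripper's target within -1 to 1 (fully open at 1, half-way at 0, shut at -1). A call has 1 to 5 rows; each row is the pose to reach, as a shift and turn from the pose commanded when the call began, along the tool's axes at that moment; what a row does not reach only later rows make up. Full scale, the value 1, is 500 mm for a shift and 60 degrees for a turn. A row lasts 1/10 s, in which the tool goes at most 50 mm and 8.59 degrees, less where a joint would pass 70% of its speed; a pose out of reach is approached as far as the arm can. A call with a number of a shift or a turn outside -1 to 1 is refused whole. A call with a gripper value outside its range is refused whole. The fingers move at their own pace and stop on an object; the grip force is fixed at half the most. Time passes only in rows, so rows that repeat a pose let the fingers close. It gives the time, the measured TCP pose, the force, the opening and the grip force at its end, in the units of the state.
- bot.read_state(): the state, without advancing time (a new reading comes with each control period).
- camera(name): name is "scene" or "side" or "wrist"; returns the picture (400x640x3 uint8, red, green, blue); there is no depth.
- camera_params(name): a dict with "fovy" (degrees; the focal length in pixels is half the picture's height over the tangent of half this angle, whatever the lens; pixels are square), "cx", "cy" (the principal point, pixels), "rvec" (rotation vector, rad) and "tvec" (3), from world to camera coordinates, as OpenCV has them. Camera axes: x right, y down, z forward; pixel columns grow to the right and rows downward; lengths in m; the calibration is good to about 2 mm. A picture is of the moment at which its call begins: read the wrist's pose just before it. camera_params takes no time and is no camera call; for the wrist camera it gives the pose at the moment of the call.
- sign_off(): hands the job in; it is judged then, once.
Trained networks look in the newest picture that a camera, given by its name, has taken for a name from the list of things; names that differ only in an ending like _2 or _b are one class to them, and where a whole thing is asked for, a point or a joint stands for the part that bears it (a point fixed in the world has none). Each returns a list of dicts, best first, with "confidence" (0 to 1); they miss things now and then, are a little off and sometimes report something else, mostly with a low value. They report only what shows in the picture. A call takes as long as a camera call. They do not tell look-alikes from the thing itself.
- find_in(camera, name): "rect" ([left, top, right, bottom] in pixels, round what is visible of it).
- regions_of(camera, name): "region" (400x640 bool, what is visible of it) and "rect" ([left, top, right, bottom] in pixels, round what is visible of it).
The state is a dict: "time_s": time; "qpos": joint angles; "joint_vel": joint speeds; "tau": joint torques, N m; "eef_pos": TCP position; "eef_rot": TCP orientation; "contact_force": force on the tool from outside, world axes, zero at the start; "wrist_torque": the same for the moment, N m; "finger_gap": finger opening in m; "grip_force": force on a finger pad.
Only numpy, scipy, OpenCV 4.12 (cv2) and the standard library are available. Lean on these libraries where they do the work, as an engineer would, in place of code of your own. Each camera call takes 0.05 s, during which the arm holds its last target. There are 200 camera calls.

## Working session

There is one attempt and no reset: what is moved stays moved. The work goes in short steps, Python scripts to look and compute and a tool call to move; the robot and the scene stay as the last step left them, time stands still between calls to the robot, and variables do not carry over. Pictures are saved under pics/ and viewed, at most 10 in all, crops included, and the job is handed in when it is done.

Besides the shell and the picture viewer there is one more tool, called after ">>>" as a command line: name --argument value ..., lists and objects as JSON in quotes. arm_command: Moves the arm, as the interface text tells. Its arguments: {"type":"object","properties":{"motion":{"type":"array"}},"required":["motion"]}

```bash
ls; mkdir -p pics; python3 - <<'E'
from workcell import *
import cv2,numpy as np
s=bot.read_state();print({k:np.round(v,3) for k,v in s.items()},bot.tcp_to_tips)
ims=[]
for c in ("scene","side"):
    im=camera(c);cv2.imwrite(f"pics/{c}0.png",im[:,:,::-1]);
    p=camera_params(c);print(c,p)
    for n in ("board","tip_k","weight","stand","jar","mug","bowl","cone","tile"):
        print(n,[(np.round(d["rect"]).astype(int).tolist(),round(d["confidence"],2)) for d in find_in(c,n)][:5])
E
```

```text
pics
{'time_s': np.float64(0.0), 'qpos': array([-1.219,  0.308,  1.508, -0.   ,  1.328, -0.074]), 'joint_vel': array([-0.003,  0.001,  0.001, -0.003, -0.001,  0.001]), 'tau': array([ 2.0000e-03, -4.5755e+01, -2.5192e+01,  0.0000e+00,  1.3000e-02,
        0.0000e+00]), 'eef_pos': array([ 0.237, -0.523,  0.247]), 'eef_rot': array([-0.001,  0.978,  0.211, -0.   ]), 'contact_force': array([ 1.583,  0.368, -0.391]), 'wrist_torque': array([ 0.026, -0.035,  0.026]), 'grip_force': np.float64(0.0), 'finger_gap': np.float64(0.085)} 0.017
scene {'fovy': 52.70597672942572, 'cx': 318.9741230586757, 'cy': 202.39365962421383, 'rvec': array([ 2.21791424,  1.050164  , -0.39373358]), 'tvec': array([-0.37752764, -0.24065501,  1.30791221])}
board [([228, 180, 395, 300], 0.91)]
tip_k [([332, 182, 356, 206], 0.74)]
weight [([361, 130, 370, 149], 0.6), ([383, 147, 397, 168], 0.47)]
stand [([347, 137, 382, 160], 0.73), ([296, 238, 308, 251], 0.31)]
jar [([292, 190, 319, 213], 0.74), ([133, 236, 173, 279], 0.57)]
mug [([407, 155, 444, 194], 0.79)]
bowl [([165, 305, 215, 352], 0.79), ([362, 128, 368, 148], 0.
[... 194 characters left out ...]
31, 'cx': 320.3401945605324, 'cy': 200.96151825571502, 'rvec': array([ 0.42275616, -2.58435383,  1.41443525]), 'tvec': array([0.50768576, 0.13623756, 1.17337831])}
board [([246, 186, 367, 259], 0.77)]
tip_k [([291, 208, 319, 226], 0.83), ([313, 194, 338, 207], 0.46)]
weight [([320, 272, 329, 298], 0.89), ([280, 306, 293, 334], 0.86), ([308, 312, 323, 336], 0.58), ([283, 277, 296, 300], 0.54), ([315, 195, 335, 208], 0.17)]
stand [([311, 284, 342, 312], 0.85)]
jar [([375, 146, 393, 178], 0.62)]
mug [([224, 247, 262, 301], 0.94), ([319, 274, 335, 301], 0.52)]
bowl [([323, 145, 342, 167], 0.73), ([313, 284, 342, 313], 0.48)]
cone [([289, 212, 315, 228], 0.46)]
tile [([288, 209, 317, 228], 0.51)]
```

```bash
python3 - <<'E'
import cv2
a=cv2.imread("pics/scene0.png")[110:370,120:460];b=cv2.imread("pics/side0.png")[130:350,200:420]
cv2.imwrite("pics/a.png",cv2.resize(a,(784,600),interpolation=3));cv2.imwrite("pics/b.png",cv2.resize(b,(600,600),interpolation=3))
E
```

```text
(no output)
```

View pics/a.png

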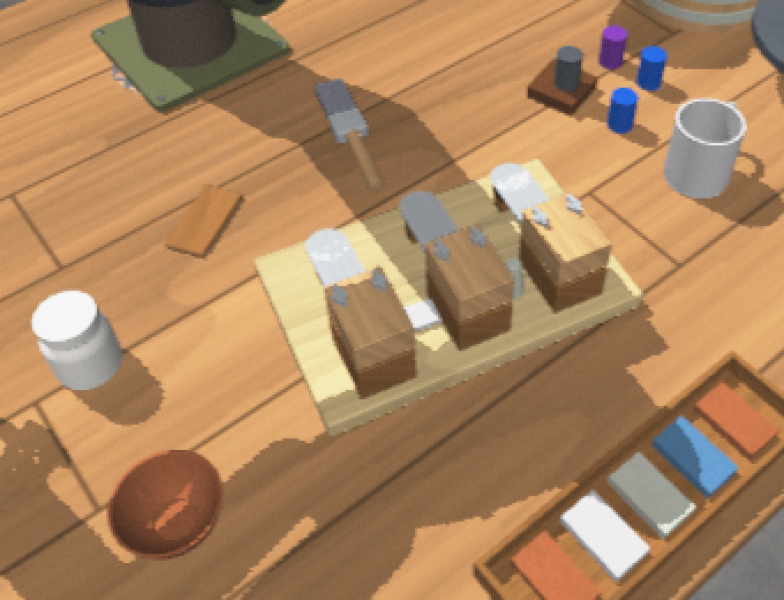

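View pics/b.png

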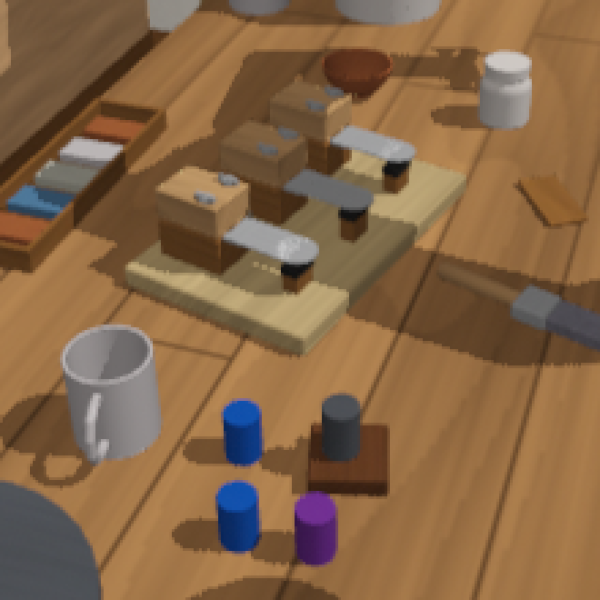

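The scene view shows the ribs' free ends near scene px (260,211), (301,195) and (340,182). Five cylinders could be the weight: dark grey on the dark stand at scene (366,139), purple (386,131), and blue (402,140) and (390,158). The grey one on the stand fits "dark steel on wooden stand", and both enlarged crops confirm it. Next I triangulate roughly.

```bash
cat > h.py <<'E'
from workcell import *
import cv2,numpy as np
from scipy.spatial.transform import Rotation as R
def K(p):
    f=200/np.tan(np.radians(p["fovy"]/2));return np.array([[f,0,p["cx"]],[0,f,p["cy"]],[0,0,1]])
def P(p): return K(p)@np.c_[R.from_rotvec(p["rvec"]).as_matrix(),p["tvec"]]
def tri(obs): # [(params,(u,v))]
    A=[]
    for p,(u,v) in obs:
        M=P(p);A+= [u*M[2]-M[0],v*M[2]-M[1]]
    X=np.linalg.svd(np.array(A))[2][-1];X=X[:3]/X[3]
    e=[np.round(proj(p,X)-np.array(uv),1).tolist() for p,uv in obs]
    return X,e
def proj(p,X):
    q=P(p)@np.r_[X,1];return q[:2]/q[2]
def onplane(p,uv,z):
    Rm=R.from_rotvec(p["rvec"]).as_matrix();c=-Rm.T@p["tvec"];d=Rm.T@np.linalg.inv(K(p))@np.r_[uv,1]
    return c+d*(z-c[2])/d[2]
def tool(): 
    s=bot.read_state();q=s["eef_rot"];return s["eef_pos"],R.from_quat([q[1],q[2],q[3],q[0]])
def goal(pos,yaw):  # tool down, tool x axis at angle yaw in world; returns command fractions
    t,r=tool();z=np.array([0,0,-1.]);x=np.array([np.cos(yaw),np.sin(yaw),0]);T=R.from_matrix(np.c_[x,np.cross(z,x),z])
    return np.round(r.inv().apply(np.array(pos)-t)/.5,4),np.round((r.inv()*T).as_rotvec()/np.radians(60),4)
E
python3 - <<'E'
from h import *
a,b=camera_params("scene"),camera_params("side")
A=lambda u,v:(120+u/2.306,110+v/2.308); B=lambda u,v:(200+u/2.727,130+v/2.727)
for n,s,d in [("A end",(322,232),(412,152)),("B end",(418,195),(371,195)),("C end",(508,167),(315,248)),("wtop",(569,54),(341,406)),("wbot",(567,85),(341,452)),
  ("jar lid",(65,307),(507,62)),("mug top",(709,120),(107,352)),("blue1",(623,97),(243,412)),("blue2",(652,55),(238,492)),("purp",(614,36),(316,502))]:
    X,e=tri([(a,A(*s)),(b,B(*d))]);print(n,np.round(X,3),e)
for n in ("scene","side"):
  p=camera_params(n);print(n,np.round(-R.from_rotvec(p["rvec"]).as_matrix().T@p["tvec"],2))
print("board corners z.025",[np.round(onplane(a,A(*c),.025),3)[:2].tolist() for c in ((256,262),(537,160),(640,296),(330,425))])
w=camera_params("wrist");t,r=tool();Rw=R.from_rotvec(w["rvec"]).as_matrix()
print("wristcam",w["fovy"],"in tool:",np.round(r.inv().apply(-Rw.T@w["tvec"]-t),3),"R",np.round(r.inv().as_matrix()@Rw.T,2))
E
```

```text
A end [ 0.465 -0.083  0.074] [[-0.9, -0.6], [-0.7, 0.4]]
B end [0.484 0.025 0.076] [[-2.3, -1.2], [-1.9, 0.8]]
C end [0.511 0.132 0.072] [[-2.4, -1.1], [-2.1, 0.7]]
wtop [0.411 0.332 0.066] [[-0.1, -0.0], [-0.1, 0.0]]
wbot [0.411 0.334 0.014] [[-0.3, -0.1], [-0.4, 0.1]]
jar lid [ 0.402 -0.331  0.085] [[0.8, 0.6], [0.5, -0.4]]
mug top [0.62  0.354 0.088] [[0.2, 0.0], [0.2, -0.0]]
blue1 [0.498 0.345 0.045] [[-0.2, -0.1], [-0.2, 0.0]]
blue2 [0.465 0.433 0.047] [[-0.1, -0.0], [-0.1, 0.0]]
purp [0.403 0.424 0.046] [[-0.6, -0.2], [-0.8, 0.2]]
scene [ 1.05 -0.38  0.82]
side [0.18 1.03 0.75]
board corners z.025 [[0.42, -0.142], [0.498, 0.201], [0.716, 0.148], [0.635, -0.191]]
wristcam 68.7573973564533 in tool: [ 0.067  0.001 -0.125] R [[ 0.   -0.96 -0.26]
 [ 1.    0.   -0.  ]
 [ 0.   -0.26  0.96]]
```

```bash
python3 - <<'E'
from h import *
print(goal([.49,.02,.25],-.223))
E
```

```text
(array([ 0.9094, -0.7825, -0.0033]), array([ 0.    , -0.    ,  0.6186]))
```

>>> arm_command --motion '[[[0.91, -0.78, 0, 0, 0, 0.619, -1], [0.91, -0.78, 0, 0, 0, 0.619, -1], [0.91, -0.78, 0, 0, 0, 0.619, -1], [0.91, -0.78, 0, 0, 0, 0.619, -1], [0.91, -0.78, 0, 0, 0, 0.619, -1]]]'

```text
time_s: 1.5
eef_pos: [0.3404, -0.3032, 0.2485]
eef_rot: [0.0, 0.993, -0.114, 0.0]
contact_force: [0.8, 0.6, 0.3]
finger_gap: 0.0125
grip_force: 0.0
```

```bash
python3 - <<'E'
from h import *
print(goal([.49,.02,.25],-.223),tool()[0])
E
```

```text
(array([ 0.1447, -0.6974, -0.0032]), array([ 0.0005, -0.0008, -0.0055])) [ 0.34044137 -0.30321881  0.24854746]
```

>>> arm_command --motion '[[[0.145, -0.697, 0, 0, 0, 0, -1], [0.145, -0.697, 0, 0, 0, 0, -1], [0.145, -0.697, 0, 0, 0, 0, -1], [0.145, -0.697, 0, 0, 0, 0, -1], [0.145, -0.697, 0, 0, 0, 0, -1]]]'

```text
time_s: 2.0
eef_pos: [0.4444, -0.0751, 0.2488]
eef_rot: [0.0, 0.994, -0.111, 0.001]
contact_force: [0.5, -1.1, -0.2]
finger_gap: 0.0003
grip_force: 0.0
```

>>> arm_command --motion '[[[0.038, -0.18, 0, 0, 0, 0, -1], [0.038, -0.18, 0, 0, 0, 0, -1], [0.038, -0.18, 0, 0, 0, 0, -1], [0.038, -0.18, 0, 0, 0, 0, -1]]]'

```text
time_s: 2.4
eef_pos: [0.4824, 0.0074, 0.2482]
eef_rot: [0.0, 0.994, -0.11, -0.0]
contact_force: [-0.3, -0.4, -0.2]
finger_gap: 0.0004
grip_force: 0.0
```

```bash
python3 - <<'E'
from h import *
print(tool()[0],goal([.49,.02,.25],-.223))
im=camera("wrist");p=camera_params("wrist");np.save("w1.npy",p,allow_pickle=True)
cv2.imwrite("pics/w1.png",im[:,:,::-1])
m=im.copy()
for i,d in enumerate(regions_of("wrist","tip_k")): 
    print(d["rect"],d["confidence"],d["region"].sum()); cs,_=cv2.findContours(d["region"].astype(np.uint8),0,2); cv2.drawContours(m,cs,-1,(255,0,0),1)
cv2.imwrite("pics/w1m.png",m[:,:,::-1])
E
```

```text
[0.48235526 0.00739036 0.24822926] (array([ 0.0094, -0.0279, -0.0036]), array([0.0005, 0.0003, 0.0026]))
[280.8, 118.7, 324.2, 196.7] 0.75 3098
[170.3, 114.7, 215.5, 191.8] 0.69 3088
```

View pics/w1m.png

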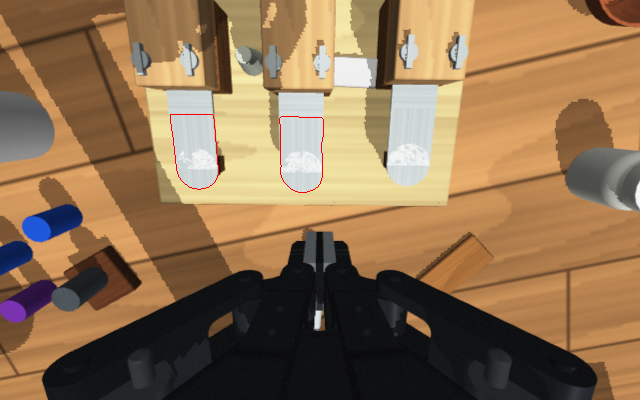

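The wrist view shows the ribs' free ends at px (199,188) C on the left, (302,192) B and (408,186) A. The weight is at (80,285). Next I fix the tip positions on the plane and move above C for a second view.

```bash
python3 - <<'E'
from h import *
p=np.load("w1.npy",allow_pickle=True).item()
for n,e,b in (("C",(199,189),(190,92)),("B",(302,192),(301.5,93)),("A",(407,186),(412.5,87))):
    E=onplane(p,e,.075);B=onplane(p,b,.075);d=B-E;print(n,E,B,np.linalg.norm(d),np.arctan2(d[1],d[0]))
    d/=np.linalg.norm(d);print("tip",E+.02*d, goal(E+.02*d+[0,0,.08],-.223))
E
```

```text
C [0.50505208 0.13019486 0.075     ] [0.59850653 0.10736043 0.075     ] 0.09620366543542737 -0.23964218974263266
tip [0.52448054 0.12544776 0.075     ] (array([ 0.0305, -0.2523,  0.1862]), array([ 0.0007,  0.0006, -0.0007]))
B [0.47811191 0.02538601 0.075     ] [0.57401443 0.00272155 0.075     ] 0.0985442647826956 -0.23207018693627676
tip [0.49757576 0.02078616 0.075     ] (array([ 0.0244, -0.0363,  0.1864]), array([ 0.0007,  0.0006, -0.0007]))
A [ 0.46023941 -0.08348225  0.075     ] [ 0.55589749 -0.10251965  0.075     ] 0.09753404953493104 -0.19644839859621527
tip [ 0.47985473 -0.08738599  0.075     ] (array([0.0379, 0.1825, 0.1865]), array([ 0.0007,  0.0006, -0.0007]))
```

>>> arm_command --motion '[[[0.03, -0.252, 0.1, 0, 0, 0, -1], [0.03, -0.252, 0.18, 0, 0, 0, -1], [0.03, -0.252, 0.186, 0, 0, 0, -1], [0.03, -0.252, 0.186, 0, 0, 0, -1], [0.03, -0.252, 0.186, 0, 0, 0, -1]]]'

```text
time_s: 3.0
eef_pos: [0.5238, 0.1252, 0.1538]
eef_rot: [0.001, 0.994, -0.111, -0.002]
contact_force: [0.3, 0.2, 0.6]
finger_gap: -0.0004
grip_force: 0.0
```

```bash
python3 - <<'E'
from h import *
print(tool()[0])
im=camera("wrist");p=camera_params("wrist");np.save("w2.npy",p,allow_pickle=True)
cv2.imwrite("pics/w2.png",im[:,:,::-1])
print([(np.round(d["rect"]),round(d["confidence"],2)) for n in ("tip_k","weight") for d in find_in("wrist",n)])
E
```

```text
[0.52380415 0.12521976 0.15379557]
[(array([284., 136., 342., 236.]), 0.8), (array([433., 139., 504., 244.]), 0.69), (array([583., 127., 640., 232.]), 0.65), (array([  0., 288.,  69., 348.]), 0.71), (array([ 63., 242., 132., 299.]), 0.61)]
```

View pics/w2.png

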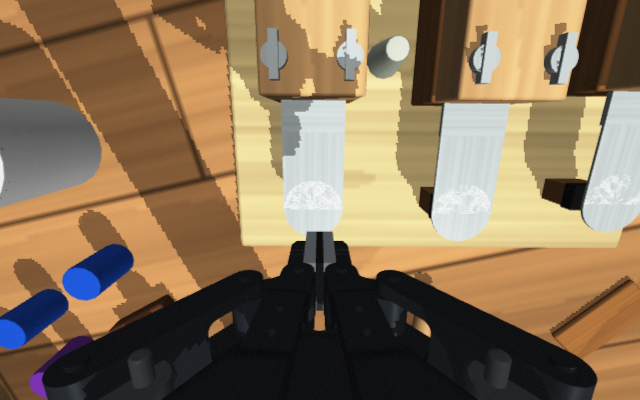

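Close above C: rib C's end is at about (313,235), just behind the finger. B ends at (461,240) and A at (608,231).

```bash
python3 - <<'E'
from h import *
p=np.load("w1.npy",allow_pickle=True).item();q=np.load("w2.npy",allow_pickle=True).item()
u=np.array([.974,-.226,0])
for n,e,f in (("C",(199,189),(313,236)),("B",(302,192),(461,240)),("A",(407,186),(608,231))):
    X,er=tri([(p,e),(q,f)]);print(n,np.round(X,4),er,"tip",np.round(X+.02*u,4))
    E=onplane(q,f,.075);print("   on .075",np.round(E+.02*u,4))
for nm,c in (("base C",(314,99)),("base B",(475,103))):print(nm,onplane(q,c,.075))
E
```

```text
C [0.504  0.1338 0.0672] [[0.0, -0.0], [-0.0, 0.1]] tip [0.5235 0.1293 0.0672]
   on .075 [0.5267 0.1283 0.075 ]
B [0.4791 0.0248 0.0764] [[0.2, -0.7], [-0.3, 0.9]] tip [0.4986 0.0203 0.0764]
   on .075 [0.4986 0.0195 0.075 ]
A [ 0.4615 -0.0836  0.076 ] [[0.2, -0.9], [-0.3, 1.3]] tip [ 0.481  -0.0881  0.076 ]
   on .075 [ 0.4813 -0.0892  0.075 ]
base C [0.60283893 0.10989214 0.075     ]
base B [0.57648199 0.00529648 0.075     ]
```

>>> arm_command --motion '[[[0.002, -0.004, 0.05, 0, 0, 0, -1], [0.002, -0.004, 0.1, 0, 0, 0, -1], [0.002, -0.004, 0.108, 0, 0, 0, -1], [0.002, -0.004, 0.108, 0, 0, 0, -1], [0.002, -0.004, 0.108, 0, 0, 0, -1]]]'

```text
time_s: 3.65
eef_pos: [0.5273, 0.1273, 0.1029]
eef_rot: [-0.0, 0.994, -0.112, 0.001]
contact_force: [0.3, 0.2, -0.1]
finger_gap: 0.0001
grip_force: 0.0
```

>>> arm_command --motion '[[[0, 0, 0.01, 0, 0, 0, -1], [0, 0, 0.01, 0, 0, 0, -1], [0, 0, 0.01, 0, 0, 0, -1]]]'

```text
time_s: 3.95
eef_pos: [0.5264, 0.1278, 0.0967]
eef_rot: [-0.0, 0.994, -0.111, 0.0]
contact_force: [0.0, 0.6, 0.7]
finger_gap: 0.0002
grip_force: 0.0
```

>>> arm_command --motion '[[[0, 0, 0.004, 0, 0, 0, -1], [0, 0, 0.004, 0, 0, 0, -1]]]'

```text
time_s: 4.15
eef_pos: [0.5261, 0.1278, 0.0942]
eef_rot: [0.0, 0.994, -0.111, -0.0]
contact_force: [-0.7, -0.3, -0.1]
finger_gap: 0.0004
grip_force: 0.0
```

>>> arm_command --motion '[[[0, 0, 0.004, 0, 0, 0, -1], [0, 0, 0.004, 0, 0, 0, -1]]]'

```text
time_s: 4.35
eef_pos: [0.526, 0.1278, 0.092]
eef_rot: [0.0, 0.994, -0.111, -0.0]
contact_force: [0.3, -0.0, 0.4]
finger_gap: 0.0
grip_force: 0.0
```

>>> arm_command --motion '[[[0, 0, 0.004, 0, 0, 0, -1], [0, 0, 0.004, 0, 0, 0, -1]]]'

```text
time_s: 4.55
eef_pos: [0.526, 0.1277, 0.09]
eef_rot: [0.0, 0.994, -0.111, -0.0]
contact_force: [0.3, 0.6, 0.3]
finger_gap: 0.0001
grip_force: 0.0
```

>>> arm_command --motion '[[[0, 0, 0.004, 0, 0, 0, -1], [0, 0, 0.004, 0, 0, 0, -1]]]'

```text
time_s: 4.75
eef_pos: [0.526, 0.1277, 0.0881]
eef_rot: [0.0, 0.994, -0.111, -0.0]
contact_force: [1.1, 1.8, 1.0]
finger_gap: 0.0003
grip_force: 0.0
```

>>> arm_command --motion '[[[0, 0, 0.004, 0, 0, 0, -1], [0, 0, 0.004, 0, 0, 0, -1]]]'

```text
time_s: 4.95
eef_pos: [0.5262, 0.1277, 0.0861]
eef_rot: [0.0, 0.994, -0.111, -0.0]
contact_force: [-0.6, 0.7, 1.0]
finger_gap: 0.0002
grip_force: 0.1
```

>>> arm_command --motion '[[[0, 0, 0.004, 0, 0, 0, -1], [0, 0, 0.004, 0, 0, 0, -1]]]'

```text
time_s: 5.15
eef_pos: [0.5264, 0.1278, 0.0843]
eef_rot: [-0.0, 0.994, -0.111, 0.0]
contact_force: [1.4, 0.2, 1.3]
finger_gap: -0.0
grip_force: 0.5
```

>>> arm_command --motion '[[[0, 0, 0.004, 0, 0, 0, -1], [0, 0, 0.004, 0, 0, 0, -1]]]'

```text
time_s: 5.35
eef_pos: [0.5265, 0.1278, 0.0823]
eef_rot: [-0.0, 0.994, -0.111, 0.0]
contact_force: [-0.3, 0.6, 2.0]
finger_gap: -0.0003
grip_force: 0.8
```

>>> arm_command --motion '[[[0, 0, 0.004, 0, 0, 0, -1], [0, 0, 0.004, 0, 0, 0, -1]]]'

```text
time_s: 5.55
eef_pos: [0.5267, 0.1277, 0.0804]
eef_rot: [-0.0, 0.994, -0.111, 0.0]
contact_force: [0.9, 0.3, 2.6]
finger_gap: -0.0001
grip_force: 1.1
```

>>> arm_command --motion '[[[0, 0, 0.004, 0, 0, 0, -1], [0, 0, 0.004, 0, 0, 0, -1]]]'

```text
time_s: 5.75
eef_pos: [0.5269, 0.1277, 0.0785]
eef_rot: [-0.0, 0.994, -0.111, 0.001]
contact_force: [1.1, 1.2, 2.5]
finger_gap: -0.0004
grip_force: 1.4
```

>>> arm_command --motion '[[[0, 0, 0.003, 0, 0, 0, -1], [0, 0, 0.003, 0, 0, 0, -1]]]'

```text
time_s: 5.95
eef_pos: [0.5268, 0.1278, 0.077]
eef_rot: [-0.0, 0.994, -0.111, 0.001]
contact_force: [1.3, -1.5, 4.5]
finger_gap: 0.0002
grip_force: 1.7
```

>>> arm_command --motion '[[[0, 0, 0.003, 0, 0, 0, -1], [0, 0, 0.003, 0, 0, 0, -1]]]'

```text
time_s: 6.15
eef_pos: [0.527, 0.1278, 0.0758]
eef_rot: [-0.0, 0.994, -0.111, 0.001]
contact_force: [1.2, -0.9, 7.0]
finger_gap: -0.0001
grip_force: 3.2
```

>>> arm_command --motion '[[[0, 0, 0.003, 0, 0, 0, -1], [0, 0, 0.003, 0, 0, 0, -1]]]'

```text
time_s: 6.35
eef_pos: [0.5272, 0.1278, 0.0748]
eef_rot: [-0.0, 0.994, -0.111, 0.001]
contact_force: [0.9, -1.3, 9.9]
finger_gap: -0.0004
grip_force: 5.1
```

>>> arm_command --motion '[[[0, 0, 0.001, 0, 0, 0, -1], [0, 0, 0.001, 0, 0, 0, -1], [0, 0, 0.001, 0, 0, 0, -1], [0, 0, 0.001, 0, 0, 0, -1], [0, 0, 0.001, 0, 0, 0, -1]]]'

```text
time_s: 6.85
eef_pos: [0.5272, 0.1278, 0.0746]
eef_rot: [-0.0, 0.994, -0.111, 0.001]
contact_force: [0.8, -1.7, 11.6]
finger_gap: 0.0002
grip_force: 5.4
```

>>> arm_command --motion '[[[0, 0, 0, 0, 0, 0, -1], [0, 0, 0, 0, 0, 0, -1]]]'

```text
time_s: 7.05
eef_pos: [0.5272, 0.1278, 0.0746]
eef_rot: [-0.0, 0.994, -0.111, 0.001]
contact_force: [0.7, -1.5, 10.7]
finger_gap: -0.0003
grip_force: 5.4
```

>>> arm_command --motion '[[[0, 0, -0.02, 0, 0, 0, -1], [0, 0, -0.04, 0, 0, 0, -1], [0, 0, -0.06, 0, 0, 0, -1], [0, 0, -0.1, 0, 0, 0, -1], [0, 0, -0.1, 0, 0, 0, -1]]]'

```text
time_s: 7.55
eef_pos: [0.5274, 0.1281, 0.1255]
eef_rot: [-0.001, 0.994, -0.111, 0.002]
contact_force: [0.0, 0.5, 0.0]
finger_gap: 0.0001
grip_force: 0.0
```

```bash
python3 - <<'E'
from h import *
print(tool()[0],goal([.4985,.02,.125],-.223))
E
```

```text
[0.52739605 0.12809906 0.1254734 ] (array([-0.0085,  0.2236,  0.0006]), array([-0.0014, -0.0031, -0.0003]))
```

>>> arm_command --motion '[[[-0.004, 0.1, 0, 0, 0, 0, -1], [-0.008, 0.2, 0, 0, 0, 0, -1], [-0.008, 0.224, 0, 0, 0, 0, -1], [-0.008, 0.224, 0.03, 0, 0, 0, -1], [-0.008, 0.224, 0.05, 0, 0, 0, -1]]]'

```text
time_s: 8.05
eef_pos: [0.497, 0.0191, 0.0975]
eef_rot: [-0.0, 0.994, -0.112, -0.0]
contact_force: [-0.8, -0.5, -0.2]
finger_gap: 0.0
grip_force: 0.0
```

>>> arm_command --motion '[[[0, 0, 0, 0, 0, 0, -1], [0, 0, 0.004, 0, 0, 0, -1], [0, 0, 0.004, 0, 0, 0, -1]]]'

```text
time_s: 8.35
eef_pos: [0.4977, 0.02, 0.0962]
eef_rot: [-0.0, 0.994, -0.111, -0.0]
contact_force: [-0.4, 0.9, -0.1]
finger_gap: 0.0001
grip_force: 0.0
```

>>> arm_command --motion '[[[0, 0, 0.004, 0, 0, 0, -1], [0, 0, 0.004, 0, 0, 0, -1]]]'

```text
time_s: 8.55
eef_pos: [0.4977, 0.0197, 0.0944]
eef_rot: [0.0, 0.994, -0.111, 0.0]
contact_force: [0.8, 1.0, 0.5]
finger_gap: -0.0
grip_force: 0.0
```

>>> arm_command --motion '[[[0, 0, 0.004, 0, 0, 0, -1], [0, 0, 0.004, 0, 0, 0, -1]]]'

```text
time_s: 8.75
eef_pos: [0.4974, 0.0195, 0.0923]
eef_rot: [-0.0, 0.994, -0.111, -0.0]
contact_force: [0.2, 0.2, 0.1]
finger_gap: 0.0002
grip_force: 0.0
```

>>> arm_command --motion '[[[0, 0, 0.004, 0, 0, 0, -1], [0, 0, 0.004, 0, 0, 0, -1]]]'

```text
time_s: 8.95
eef_pos: [0.4976, 0.0194, 0.0902]
eef_rot: [-0.0, 0.994, -0.112, 0.0]
contact_force: [0.4, -0.3, -0.3]
finger_gap: 0.0002
grip_force: 0.2
```

>>> arm_command --motion '[[[0, 0, 0.004, 0, 0, 0, -1], [0, 0, 0.004, 0, 0, 0, -1]]]'

```text
time_s: 9.15
eef_pos: [0.4977, 0.0194, 0.0884]
eef_rot: [-0.0, 0.994, -0.111, 0.0]
contact_force: [-0.2, 0.9, 2.6]
finger_gap: 0.0001
grip_force: 1.3
```

>>> arm_command --motion '[[[0, 0, 0.004, 0, 0, 0, -1], [0, 0, 0.004, 0, 0, 0, -1]]]'

```text
time_s: 9.35
eef_pos: [0.4978, 0.0194, 0.0865]
eef_rot: [-0.0, 0.994, -0.111, 0.0]
contact_force: [-0.2, 0.1, 4.6]
finger_gap: -0.0
grip_force: 2.5
```

>>> arm_command --motion '[[[0, 0, 0.004, 0, 0, 0, -1], [0, 0, 0.004, 0, 0, 0, -1]]]'

```text
time_s: 9.55
eef_pos: [0.4979, 0.0194, 0.0847]
eef_rot: [-0.0, 0.994, -0.111, 0.0]
contact_force: [-0.1, -0.3, 7.9]
finger_gap: -0.0003
grip_force: 3.6
```

>>> arm_command --motion '[[[0, 0, 0.003, 0, 0, 0, -1], [0, 0, 0.003, 0, 0, 0, -1]]]'

```text
time_s: 9.75
eef_pos: [0.498, 0.0194, 0.0835]
eef_rot: [-0.0, 0.994, -0.111, 0.001]
contact_force: [-1.5, -0.3, 7.9]
finger_gap: 0.0002
grip_force: 4.4
```

>>> arm_command --motion '[[[0, 0, 0.002, 0, 0, 0, -1], [0, 0, 0.002, 0, 0, 0, -1]]]'

```text
time_s: 9.95
eef_pos: [0.4981, 0.0194, 0.0827]
eef_rot: [-0.0, 0.994, -0.111, 0.001]
contact_force: [-0.8, -0.6, 9.9]
finger_gap: -0.0004
grip_force: 4.9
```

>>> arm_command --motion '[[[0, 0, 0.002, 0, 0, 0, -1], [0, 0, 0.002, 0, 0, 0, -1]]]'

```text
time_s: 10.15
eef_pos: [0.4983, 0.0193, 0.0818]
eef_rot: [-0.0, 0.994, -0.111, 0.001]
contact_force: [-1.0, 0.4, 11.3]
finger_gap: 0.0002
grip_force: 5.4
```

>>> arm_command --motion '[[[0, 0, 0.0014, 0, 0, 0, -1], [0, 0, 0.0014, 0, 0, 0, -1]]]'

```text
time_s: 10.35
eef_pos: [0.4983, 0.0193, 0.0812]
eef_rot: [-0.0, 0.994, -0.111, 0.001]
contact_force: [-1.2, 0.1, 11.6]
finger_gap: -0.0001
grip_force: 5.8
```

>>> arm_command --motion '[[[0, 0, 0.0014, 0, 0, 0, -1], [0, 0, 0.0014, 0, 0, 0, -1]]]'

```text
time_s: 10.55
eef_pos: [0.4984, 0.0193, 0.0807]
eef_rot: [-0.0, 0.994, -0.111, 0.001]
contact_force: [-1.7, -0.5, 12.8]
finger_gap: -0.0002
grip_force: 6.3
```

>>> arm_command --motion '[[[0, 0, 0.001, 0, 0, 0, -1], [0, 0, 0.001, 0, 0, 0, -1]]]'

```text
time_s: 10.75
eef_pos: [0.4985, 0.0193, 0.0804]
eef_rot: [-0.0, 0.994, -0.111, 0.001]
contact_force: [-2.4, -0.7, 13.0]
finger_gap: -0.0001
grip_force: 6.9
```

>>> arm_command --motion '[[[0, 0, 0.001, 0, 0, 0, -1], [0, 0, 0.001, 0, 0, 0, -1]]]'

```text
time_s: 10.95
eef_pos: [0.4985, 0.0193, 0.08]
eef_rot: [-0.0, 0.994, -0.111, 0.001]
contact_force: [-2.9, 0.5, 15.2]
finger_gap: -0.0001
grip_force: 7.5
```

>>> arm_command --motion '[[[0, 0, 0.001, 0, 0, 0, -1], [0, 0, 0.001, 0, 0, 0, -1], [0, 0, 0.001, 0, 0, 0, -1], [0, 0, 0.001, 0, 0, 0, -1], [0, 0, 0.001, 0, 0, 0, -1]]]'

```text
time_s: 11.45
eef_pos: [0.4985, 0.0193, 0.0797]
eef_rot: [-0.0, 0.994, -0.111, 0.001]
contact_force: [-2.7, 0.3, 15.5]
finger_gap: -0.0005
grip_force: 8.1
```

>>> arm_command --motion '[[[0, 0, 0.0003, 0, 0, 0, -1], [0, 0, 0.0003, 0, 0, 0, -1], [0, 0, 0.0003, 0, 0, 0, -1]]]'

```text
time_s: 11.75
eef_pos: [0.4986, 0.0193, 0.0796]
eef_rot: [-0.0, 0.994, -0.111, 0.001]
contact_force: [-2.6, 0.4, 16.4]
finger_gap: 0.0004
grip_force: 8.3
```

>>> arm_command --motion '[[[0, 0, -0.01, 0, 0, 0, -1], [0, 0, -0.02, 0, 0, 0, -1], [0, 0, -0.04, 0, 0, 0, -1], [0, 0, -0.08, 0, 0, 0, -1], [0, 0, -0.08, 0, 0, 0, -1]]]'

```text
time_s: 12.25
eef_pos: [0.4992, 0.0194, 0.1197]
eef_rot: [-0.0, 0.994, -0.111, 0.002]
contact_force: [1.1, 0.4, 0.8]
finger_gap: -0.0001
grip_force: 0.0
```

```bash
python3 - <<'E'
from h import *
print(tool()[0],goal([.481,-.088,.125],-.223))
im=camera("wrist");np.save("w3.npy",camera_params("wrist"),allow_pickle=True)
cv2.imwrite("pics/w3.png",im[:,:,::-1])
E
```

```text
[0.49915418 0.01939418 0.11969546] (array([ 0.0122,  0.2175, -0.0107]), array([-0.0007, -0.0039, -0.0004]))
```

View pics/w3.png

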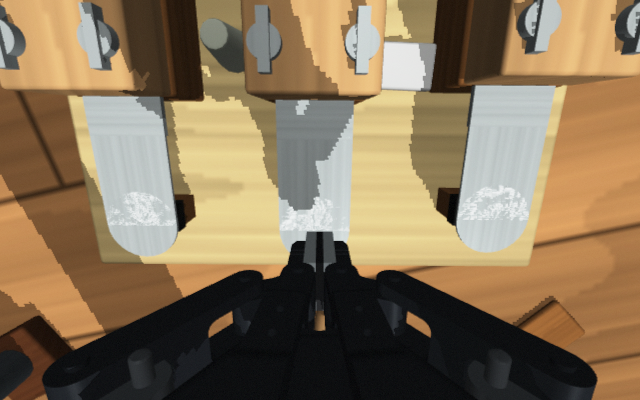

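B's wrist view shows the finger centred on rib B (px 318 against 316). A's end is at (490,251) and C's at (147,255).

```bash
python3 - <<'E'
from h import *
p,q,r=[np.load(f"w{i}.npy",allow_pickle=True).item() for i in (1,2,3)]
u=np.array([.975,-.221,0])
X,e=tri([(p,(407,186)),(q,(608,231)),(r,(490,251))]);print("A",X+.02*u,e)
X,e=tri([(p,(199,189)),(r,(147,255))]);print("C",X+.02*u,e)
for z in(.070,.073):print(z,"A",onplane(r,(490,251),z)+.02*u,"C",onplane(r,(147,255),z)+.02*u, "C from w2",onplane(q,(313,236),z)+.02*u)
# axis lines in w3 at z=.07
for n,a,b in(("C",(126,98),(141,230)),("A",(512,86),(493,225)),("B",(316,100),(316,225))):
  E=onplane(r,b,.071);B=onplane(r,a,.071);d=B-E;print(n,np.arctan2(d[1],d[0]),E,B)
E
```

```text
A [ 0.48121624 -0.0877379   0.0759192 ] [[-0.1, -1.1], [-0.8, 1.0], [1.1, 0.6]]
C [0.52405593 0.12869918 0.06922444] [[-0.3, -0.3], [0.5, 0.4]]
0.07 A [ 0.47822438 -0.09014309  0.07      ] C [0.5246705  0.12834227 0.07      ] C from w2 [0.52465943 0.12901563 0.07      ]
0.073 A [ 0.48004077 -0.08859991  0.073     ] C [0.5256876  0.12612557 0.073     ] C from w2 [0.52587924 0.12867129 0.073     ]
C -0.2749769092645993 [0.52266449 0.12931252 0.071     ] [0.59915061 0.10773397 0.071     ]
A -0.196464879036931 [ 0.47691744 -0.08834481  0.071     ] [ 0.55760066 -0.10440337  0.071     ]
B -0.22551062216935272 [0.50149782 0.02039775 0.071     ] [0.57448057 0.00365457 0.071     ]
```

>>> arm_command --motion '[[[0.006, 0.1, 0, 0, 0, 0, -1], [0.012, 0.2, 0, 0, 0, 0, -1], [0.012, 0.217, 0, 0, 0, 0, -1], [0.012, 0.217, 0.02, 0, 0, 0, -1], [0.012, 0.217, 0.044, 0, 0, 0, -1]]]'

```text
time_s: 12.8
eef_pos: [0.4793, -0.0872, 0.0949]
eef_rot: [-0.0, 0.994, -0.112, 0.0]
contact_force: [0.2, 0.3, -0.4]
finger_gap: 0.0
grip_force: 0.0
```

>>> arm_command --motion '[[[0, 0, 0, 0, 0, 0, -1], [0, 0, 0, 0, 0, 0, -1]]]'

```text
time_s: 13.0
eef_pos: [0.4788, -0.0864, 0.0949]
eef_rot: [-0.0, 0.994, -0.111, -0.001]
contact_force: [0.4, 0.2, -0.4]
finger_gap: -0.0003
grip_force: 0.0
```

>>> arm_command --motion '[[[0, 0, 0.004, 0, 0, 0, -1], [0, 0, 0.004, 0, 0, 0, -1]]]'

```text
time_s: 13.2
eef_pos: [0.4796, -0.0871, 0.0938]
eef_rot: [-0.0, 0.994, -0.111, 0.0]
contact_force: [-0.5, -0.0, 0.7]
finger_gap: 0.0001
grip_force: 0.0
```

>>> arm_command --motion '[[[0, 0, 0.004, 0, 0, 0, -1], [0, 0, 0.004, 0, 0, 0, -1]]]'

```text
time_s: 13.4
eef_pos: [0.4794, -0.0875, 0.0918]
eef_rot: [0.0, 0.994, -0.111, 0.0]
contact_force: [0.7, -0.2, 0.1]
finger_gap: -0.0002
grip_force: 0.0
```

>>> arm_command --motion '[[[0, 0, 0.004, 0, 0, 0, -1], [0, 0, 0.004, 0, 0, 0, -1]]]'

```text
time_s: 13.6
eef_pos: [0.4795, -0.0877, 0.0898]
eef_rot: [-0.0, 0.994, -0.112, 0.0]
contact_force: [0.2, 1.6, 0.7]
finger_gap: -0.0
grip_force: 0.5
```

>>> arm_command --motion '[[[0, 0, 0.004, 0, 0, 0, -1], [0, 0, 0.004, 0, 0, 0, -1]]]'

```text
time_s: 13.8
eef_pos: [0.4796, -0.0878, 0.0878]
eef_rot: [-0.0, 0.994, -0.112, 0.0]
contact_force: [0.5, -0.7, 2.3]
finger_gap: -0.0001
grip_force: 1.0
```

>>> arm_command --motion '[[[0, 0, 0.004, 0, 0, 0, -1], [0, 0, 0.004, 0, 0, 0, -1]]]'

```text
time_s: 14.0
eef_pos: [0.4797, -0.0878, 0.0858]
eef_rot: [0.0, 0.994, -0.112, 0.0]
contact_force: [0.5, 1.3, 2.7]
finger_gap: -0.0004
grip_force: 1.5
```

>>> arm_command --motion '[[[0, 0, 0.004, 0, 0, 0, -1], [0, 0, 0.004, 0, 0, 0, -1]]]'

```text
time_s: 14.2
eef_pos: [0.48, -0.0879, 0.0839]
eef_rot: [0.0, 0.994, -0.111, 0.001]
contact_force: [1.7, 1.0, 4.2]
finger_gap: 0.0002
grip_force: 2.0
```

>>> arm_command --motion '[[[0, 0, 0.004, 0, 0, 0, -1], [0, 0, 0.004, 0, 0, 0, -1]]]'

```text
time_s: 14.4
eef_pos: [0.4802, -0.0879, 0.082]
eef_rot: [0.0, 0.994, -0.112, 0.001]
contact_force: [1.8, 0.3, 5.5]
finger_gap: -0.0001
grip_force: 2.6
```

>>> arm_command --motion '[[[0, 0, 0.003, 0, 0, 0, -1], [0, 0, 0.003, 0, 0, 0, -1]]]'

```text
time_s: 14.6
eef_pos: [0.4805, -0.088, 0.0807]
eef_rot: [0.0, 0.994, -0.111, 0.001]
contact_force: [2.0, -0.7, 6.2]
finger_gap: 0.0002
grip_force: 2.9
```

>>> arm_command --motion '[[[0, 0, 0.003, 0, 0, 0, -1], [0, 0, 0.003, 0, 0, 0, -1]]]'

```text
time_s: 14.8
eef_pos: [0.4807, -0.088, 0.0793]
eef_rot: [0.0, 0.994, -0.111, 0.001]
contact_force: [2.0, -0.3, 7.1]
finger_gap: -0.0001
grip_force: 3.3
```

>>> arm_command --motion '[[[0, 0, 0.003, 0, 0, 0, -1], [0, 0, 0.003, 0, 0, 0, -1]]]'

```text
time_s: 15.0
eef_pos: [0.481, -0.0881, 0.078]
eef_rot: [0.0, 0.994, -0.111, 0.002]
contact_force: [1.9, 1.1, 8.2]
finger_gap: 0.0
grip_force: 3.6
```

>>> arm_command --motion '[[[0, 0, 0.003, 0, 0, 0, -1], [0, 0, 0.003, 0, 0, 0, -1]]]'

```text
time_s: 15.2
eef_pos: [0.4813, -0.0882, 0.0769]
eef_rot: [0.0, 0.994, -0.111, 0.002]
contact_force: [0.9, -0.0, 11.3]
finger_gap: -0.0
grip_force: 5.5
```

>>> arm_command --motion '[[[0, 0, 0.001, 0, 0, 0, -1], [0, 0, 0.001, 0, 0, 0, -1], [0, 0, 0.001, 0, 0, 0, -1], [0, 0, 0.001, 0, 0, 0, -1], [0, 0, 0.001, 0, 0, 0, -1]]]'

```text
time_s: 15.7
eef_pos: [0.4813, -0.0882, 0.0767]
eef_rot: [0.0, 0.994, -0.111, 0.002]
contact_force: [1.5, 0.4, 12.2]
finger_gap: -0.0001
grip_force: 5.8
```

>>> arm_command --motion '[[[0, 0, 0, 0, 0, 0, -1], [0, 0, 0, 0, 0, 0, -1]]]'

```text
time_s: 15.9
eef_pos: [0.4813, -0.0882, 0.0767]
eef_rot: [0.0, 0.994, -0.111, 0.002]
contact_force: [1.8, 0.5, 12.6]
finger_gap: -0.0003
grip_force: 5.8
```

>>> arm_command --motion '[[[0, 0, -0.02, 0, 0, 0, -1], [0, 0, -0.06, 0, 0, 0, -1], [0, 0, -0.16, 0, 0, 0, -1], [0, 0, -0.26, 0, 0, 0, -1], [0, 0, -0.3, 0, 0, 0, -1]]]'

```text
time_s: 16.4
eef_pos: [0.4805, -0.0882, 0.229]
eef_rot: [0.001, 0.994, -0.111, 0.002]
contact_force: [0.6, -0.1, -0.6]
finger_gap: 0.0
grip_force: 0.0
```

```bash
python3 - <<'E'
from h import *
print(tool()[0],goal([.40,.28,.22],-.223))
# weight from scene/side/w1 regions
obs=[]
for c in("scene","side"):
  camera(c)
  print(c,[(np.round(d["rect"],1),d["confidence"]) for d in find_in(c,"weight")])
E
```

```text
[ 0.48052571 -0.08815137  0.22904516] (array([-0.3202, -0.6823,  0.0162]), array([ 0.0005, -0.0046, -0.0004]))
scene [(array([382.2, 147.2, 396.1, 169.8]), 0.74), (array([379. , 120.5, 390.2, 141.2]), 0.68), (array([395.2, 128.1, 406.7, 147.3]), 0.63), (array([361.4, 131.7, 370.7, 148.8]), 0.53)]
side [(array([283.6, 276.9, 296.1, 301.1]), 0.83), (array([319.3, 272.4, 329.8, 296.9]), 0.69), (array([306.8, 310.7, 323.9, 335.7]), 0.67), (array([278.5, 305.3, 294.1, 333.1]), 0.65)]
```

>>> arm_command --motion '[[[-0.0483, -0.0876, 0, 0, 0, 0, 1], [-0.0966, -0.1752, 0, 0, 0, 0, 1], [-0.1449, -0.2628, 0, 0, 0, 0, 1], [-0.193, -0.35, 0, 0, 0, 0, 1], [-0.24, -0.435, 0, 0, 0, 0, 1]]]'

```text
time_s: 17.1
eef_pos: [0.4077, 0.152, 0.2228]
eef_rot: [0.001, 0.994, -0.112, -0.003]
contact_force: [1.6, 0.1, 0.3]
finger_gap: 0.0722
grip_force: 0.0
```

>>> arm_command --motion '[[[-0.04, -0.08, 0, 0, 0, 0, 1], [-0.09, -0.165, 0, 0, 0, 0, 1], [-0.135, -0.25, 0, 0, 0, 0, 1], [-0.178, -0.325, 0, 0, 0, 0, 1], [-0.178, -0.325, 0, 0, 0, 0, 1]]]'

```text
time_s: 17.6
eef_pos: [0.357, 0.3329, 0.2227]
eef_rot: [0.001, 0.994, -0.109, -0.002]
contact_force: [-0.2, -0.8, -0.3]
finger_gap: 0.0853
grip_force: 0.0
```

```bash
python3 - <<'E'
from h import *
print(tool()[0],bot.read_state()["qpos"],bot.read_state()["finger_gap"])
im=camera("wrist");p=camera_params("wrist");np.save("w4.npy",p,allow_pickle=True)
print([(np.round(d["rect"],1),d["confidence"]) for d in regions_of("wrist","weight")])
m=im.copy()
u=[proj(p,[.411,.333,z]) for z in(.02,.045,.07)];print(u)
cv2.imwrite("pics/w4.png",m[:,:,::-1])
E
```

```text
[0.35700605 0.33285781 0.22274308] [6.62276313e-01 2.10514577e-01 1.71610629e+00 2.29185585e-03
 1.21877163e+00 2.45007711e+00] 0.08533281000320034
[(array([202.4, 143.8, 244.7, 177.2]), 0.83), (array([172. ,  84.5, 222.8, 121.1]), 0.64), (array([253.1,  20.8, 293.1,  69.4]), 0.58), (array([290.4, 117. , 324.4, 152.8]), 0.56)]
[array([305.23759186, 132.23303871]), array([304.19069255, 133.51534366]), array([302.95844784, 135.02467075])]
```

View pics/w4.png

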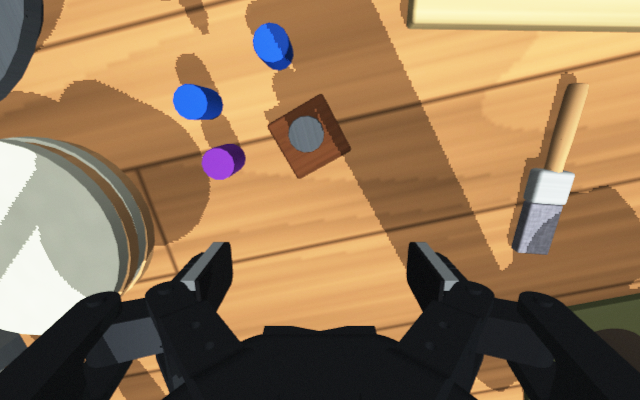

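The grey weight's top is at (306,134), alone on the dark stand. The purple cylinder is 80 mm to its left, so I approach with the fingers only partly open.

```bash
python3 - <<'E'
from h import *
p=np.load("w4.npy",allow_pickle=True).item()
X=onplane(p,(306,134),.07);print(X)
a=camera_params("scene");b=camera_params("side")
print(tri([(p,(306,134)),(a,(120+569/2.306,110+54/2.308)),(b,(200+341/2.727,130+406/2.727))]))
print(goal([X[0],X[1],.12],-.223))
E
```

```text
[0.41129724 0.33002239 0.07      ]
(array([0.411328  , 0.33143779, 0.06626096]), [[-1.3, 0.1], [-0.2, 0.1], [-0.1, -0.1]])
(array([ 0.1043, -0.0267,  0.2052]), array([0.0046, 0.003 , 0.0025]))
```

>>> arm_command --motion '[[[0.09, -0.028, 0.04, 0.004, 0.003, 0.002, 0.4], [0.104, -0.028, 0.13, 0.004, 0.003, 0.002, 0.4], [0.104, -0.028, 0.2, 0.004, 0.003, 0.002, 0.4], [0.104, -0.028, 0.205, 0.004, 0.003, 0.002, 0.4], [0.104, -0.028, 0.205, 0.004, 0.003, 0.002, 0.4]]]'

```text
time_s: 18.2
eef_pos: [0.4127, 0.3292, 0.1216]
eef_rot: [-0.0, 0.994, -0.113, 0.0]
contact_force: [-0.6, 0.0, -0.3]
finger_gap: 0.06
grip_force: 0.0
```

```bash
python3 - <<'E'
from h import *
print(tool()[0],goal([.4113,.3305,.049],-.223),bot.read_state()["finger_gap"])
im=camera("wrist")
cv2.imwrite("pics/w5.png",im[:,:,::-1][150:400,160:480])
E
```

```text
[0.41274232 0.3291861  0.12158134] (array([-0.0034, -0.0018,  0.1452]), array([-0.0005, -0.0001, -0.0042])) 0.05995836528995629
```

View pics/w5.png

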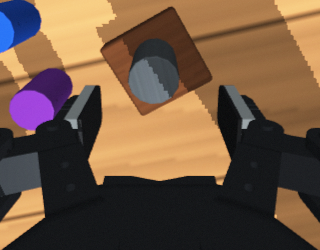

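>>> arm_command --motion '[[[-0.003, -0.002, 0.04, 0, 0, -0.004, 0.4], [-0.003, -0.002, 0.08, 0, 0, -0.004, 0.4], [-0.003, -0.002, 0.12, 0, 0, -0.004, 0.4], [-0.003, -0.002, 0.145, 0, 0, -0.004, 0.4], [-0.003, -0.002, 0.145, 0, 0, -0.004, 0.4]]]'

```text
time_s: 18.75
eef_pos: [0.4125, 0.3327, 0.0504]
eef_rot: [-0.002, 0.994, -0.11, 0.002]
contact_force: [-0.2, 0.1, 0.4]
finger_gap: 0.06
grip_force: 0.0
```

>>> arm_command --motion '[[[0, 0, 0, 0, 0, 0, 0.4], [0, 0, 0, 0, 0, 0, -1], [0, 0, 0, 0, 0, 0, -1], [0, 0, 0, 0, 0, 0, -1], [0, 0, 0, 0, 0, 0, -1]]]'

```text
time_s: 19.25
eef_pos: [0.4133, 0.3332, 0.0516]
eef_rot: [-0.003, 0.994, -0.11, 0.003]
contact_force: [0.2, -0.4, 5.2]
finger_gap: 0.0328
grip_force: 59.1
```

>>> arm_command --motion '[[[0, 0, 0, 0, 0, 0, -1], [0, 0, 0, 0, 0, 0, -1], [0, 0, 0, 0, 0, 0, -1]]]'

```text
time_s: 19.55
eef_pos: [0.4133, 0.3332, 0.0517]
eef_rot: [-0.003, 0.994, -0.11, 0.003]
contact_force: [-0.8, -1.3, 5.3]
finger_gap: 0.0327
grip_force: 59.1
```

>>> arm_command --motion '[[[0, 0, -0.02, 0, 0, 0, -1], [0, 0, -0.06, 0, 0, 0, -1], [0, 0, -0.14, 0, 0, 0, -1], [0, 0, -0.22, 0, 0, 0, -1], [0, 0, -0.28, 0, 0, 0, -1]]]'

```text
time_s: 20.05
eef_pos: [0.4121, 0.3325, 0.1931]
eef_rot: [-0.003, 0.994, -0.11, 0.002]
contact_force: [0.5, 1.0, -3.8]
finger_gap: 0.0326
grip_force: 60.1
```

>>> arm_command --motion '[[[0.02, 0.05, -0.02, 0, 0, 0, -1], [0.05, 0.13, -0.02, 0, 0, 0, -1], [0.08, 0.2, -0.02, 0, 0, 0, -1], [0.11, 0.28, -0.02, 0, 0, 0, -1], [0.14, 0.35, -0.02, 0, 0, 0, -1]]]'

```text
time_s: 20.55
eef_pos: [0.4409, 0.1444, 0.2002]
eef_rot: [-0.002, 0.994, -0.11, 0.002]
contact_force: [0.4, 0.1, -2.5]
finger_gap: 0.033
grip_force: 60.5
```

>>> arm_command --motion '[[[0.03, 0.08, 0, 0, 0, 0, -1], [0.06, 0.16, 0, 0, 0, 0, -1], [0.09, 0.24, 0, 0, 0, 0, -1], [0.11, 0.32, 0, 0, 0, 0, -1], [0.11, 0.36, 0, 0, 0, 0, -1]]]'

```text
time_s: 21.05
eef_pos: [0.4564, -0.0446, 0.1998]
eef_rot: [-0.001, 0.994, -0.112, 0.002]
contact_force: [0.1, -0.2, -3.4]
finger_gap: 0.0326
grip_force: 60.7
```

```bash
python3 - <<'E'
from h import *
s=bot.read_state();print(tool()[0],s["finger_gap"],s["grip_force"],s["contact_force"],goal([.481,-.088,.16],-.223))
for c in("wrist","scene","side"):
    im=camera(c);cv2.imwrite(f"pics/c_{c}.png",im[:,:,::-1])
t,r=tool()
out=[]
for c in("scene","side"):
    p=camera_params(c);u=proj(p,t).astype(int);print(c,u,p and proj(p,t));im=cv2.imread(f"pics/c_{c}.png")
    out.append(cv2.resize(im[u[1]-45:u[1]+45,u[0]-30:u[0]+30],(400,600),interpolation=3))
cv2.imwrite("pics/c.png",np.hstack(out))
E
```

```text
[ 0.45639321 -0.04458327  0.19977628] 0.032600796234787635 60.65496325492859 [ 0.11724022 -0.21160729 -3.36941848] (array([0.0669, 0.074 , 0.0796]), array([-0.0028, -0.0044, -0.0005]))
scene [265 162] [265.48094194 162.61357405]
side [351 156] [351.08828822 156.1614294 ]
```

View pics/c.png

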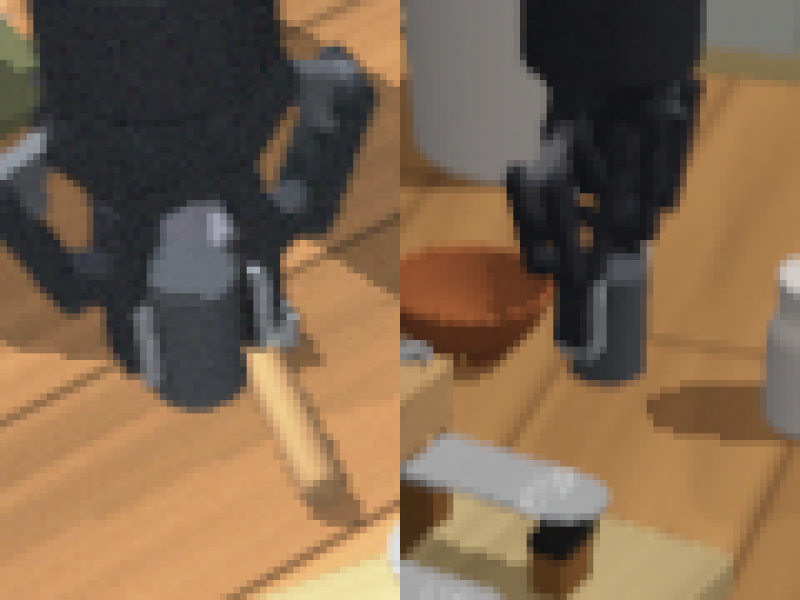

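The weight is gripped upright, with about 12 mm showing below the fingers. I check its in-hand offset from both views before placing.

```bash
python3 - <<'E'
from h import *
t,r=tool();t=np.array([.45639,-.04458,.19978])
a,b=camera_params("scene"),camera_params("side")
th=np.linspace(0,2*np.pi,60)
for dx in(-.004,0,.004):
  for bot_ in (.032,):
    B=t+[0,0,-bot_]+dx*np.array([.975,-.221,0]);C=B+.017*np.c_[np.cos(th),np.sin(th),0*th];T=C+[0,0,.05]
    for n,p in(("scene",a),("side",b)):
        u=np.array([proj(p,x) for x in C]);v=np.array([proj(p,x) for x in T])
        print(dx,n,"bottom low",u[:,1].max(),"cols at bottom",u[:,0].min(),u[:,0].max(),"top cols",v[:,0].min(),v[:,0].max(),"rows",v[:,1].min(),v[:,1].max())
print("meas scene: bottom",117+408/6.667,"cols",235+152/6.667,235+244/6.667,"top low",117+297/6.667,"| side bottom",111+383/6.667,"right col bottom",321+244/6.667,"top right",321+250/6.667)
E
```

```text
-0.004 scene bottom low 177.53087589551964 cols at bottom 258.2485792949273 273.0270399358941 top cols 255.80981143385608 271.2110096058386 rows 151.02114248594586 161.3073370950875
-0.004 side bottom low 168.55716012763384 cols at bottom 345.9734129341964 357.59505630684777 top cols 346.3864085127587 358.2655534846546 rows 147.77517816707018 152.95768087863732
0 scene bottom low 178.6424753388722 cols at bottom 258.8733897413937 273.6878224824072 top cols 256.454331052973 271.8946021539752 rows 152.0814738036223 162.42245683322315
0 side bottom low 168.22416893257332 cols at bottom 344.7769180420954 356.3807408981133 top cols 345.1629048175196 357.0234315618575 rows 147.47274762722506 152.6403716321627
0.004 scene bottom low 179.75982019710648 cols at bottom 259.5013955229926 274.3519755292412 top cols 257.1022853328677 272.581827700295 rows 153.14737542890396 163.54358510871805
0.004 side bottom low 167.89214179394665 cols at bottom 343.58384675389954 355.169903429969 top cols 343.942979152077 355.7849456911705 rows 147.17119141451033 152.32400152805047
meas scene: bottom 178.19694015299234 cols 257.79886005699717 271.59817009149543 top low 161.54777261136942 | side bottom 168.44712764361782 right col bottom 357.59817009149543 top right 358.49812509374533
```

>>> arm_command --motion '[[[0.04, 0.05, 0.01, 0, 0, 0, -1], [0.065, 0.0745, 0.03, -0.003, 0.03, 0, -1], [0.065, 0.0745, 0.08, -0.003, 0.06, 0, -1], [0.065, 0.0745, 0.13, -0.003, 0.091, 0, -1], [0.065, 0.0745, 0.15, -0.003, 0.091, 0, -1]]]'

```text
time_s: 21.7
eef_pos: [0.4766, -0.0827, 0.1221]
eef_rot: [0.004, 0.993, -0.11, 0.046]
contact_force: [-1.5, 0.0, -4.0]
finger_gap: 0.0325
grip_force: 60.7
```

>>> arm_command --motion '[[[0, 0, 0, 0, 0, 0, -1], [0, 0, 0, 0, 0, 0, -1]]]'

```text
time_s: 21.9
eef_pos: [0.4809, -0.0842, 0.1249]
eef_rot: [0.005, 0.993, -0.11, 0.049]
contact_force: [0.9, 0.1, -3.4]
finger_gap: 0.0327
grip_force: 60.7
```

```bash
python3 - <<'E'
from h import *
t,r=tool();print(t,r.as_matrix()[:,2]);print([np.round(r.inv().apply(np.array([.480,-.088,z])-t)/.5,4) for z in(.112,.108,.104,.100)])
im=camera("wrist");cv2.imwrite("pics/w6.png",im[:,:,::-1]);
E
```

```text
[ 0.48091378 -0.08422735  0.12488729] [ 0.09706742 -0.02052637 -0.99506612]
[array([-0.0027,  0.0078,  0.0256]), array([-0.0035,  0.0078,  0.0336]), array([-0.0043,  0.0078,  0.0415]), array([-0.0051,  0.0078,  0.0495])]
```

View pics/w6.png

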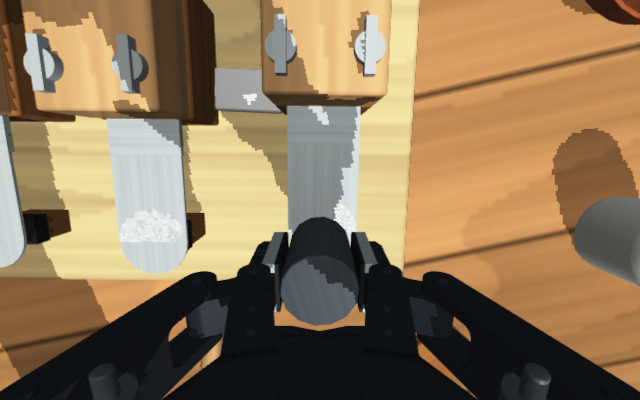

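The weight is at col 319 and rib A's axis at col 323, so I shift about 3 mm in tool +y and lower.

>>> arm_command --motion '[[[-0.0027, 0.006, 0.01, 0, 0, 0, -1], [-0.0027, 0.006, 0.0256, 0, 0, 0, -1], [-0.0027, 0.006, 0.0256, 0, 0, 0, -1], [-0.0027, 0.006, 0.0256, 0, 0, 0, -1]]]'

```text
time_s: 22.35
eef_pos: [0.4789, -0.0876, 0.111]
eef_rot: [0.005, 0.993, -0.111, 0.049]
contact_force: [0.4, -0.1, -3.5]
finger_gap: 0.033
grip_force: 60.7
```

>>> arm_command --motion '[[[-0.0004, 0, 0.004, 0, 0, 0, -1], [-0.0008, 0, 0.008, 0, 0, 0, -1], [-0.0008, 0, 0.008, 0, 0, 0, -1]]]'

```text
time_s: 22.65
eef_pos: [0.479, -0.0876, 0.1071]
eef_rot: [0.005, 0.993, -0.11, 0.049]
contact_force: [-0.2, -0.2, -3.1]
finger_gap: 0.0323
grip_force: 60.7
```

>>> arm_command --motion '[[[-0.0004, 0, 0.004, 0, 0, 0, -1], [-0.0004, 0, 0.004, 0, 0, 0, -1]]]'

```text
time_s: 22.85
eef_pos: [0.4792, -0.0876, 0.1051]
eef_rot: [0.005, 0.993, -0.11, 0.049]
contact_force: [0.4, 0.1, -2.5]
finger_gap: 0.0328
grip_force: 60.7
```

>>> arm_command --motion '[[[-0.0004, 0, 0.004, 0, 0, 0, -1], [-0.0004, 0, 0.004, 0, 0, 0, -1]]]'

```text
time_s: 23.05
eef_pos: [0.4793, -0.0876, 0.1032]
eef_rot: [0.005, 0.993, -0.11, 0.049]
contact_force: [0.0, 0.1, -3.1]
finger_gap: 0.0327
grip_force: 60.7
```

```bash
python3 - <<'E'
from h import *
t,r=tool();print(t,r.as_matrix()[:,2]);print([np.round(r.inv().apply(np.array([.480,-.088,z])-t)/.5,4) for z in(.104,.102,.100)])
F=[]
im=camera("wrist");cv2.imwrite("pics/w7.png",im[100:350,160:480,::-1])
for i in range(4): camera("wrist");F.append(bot.read_state()["contact_force"][2])
print(F)
E
```

```text
[ 0.47926171 -0.08756831  0.10318766] [ 0.09640723 -0.0206425  -0.9951279 ]
[array([ 0.0018,  0.0005, -0.0015]), array([0.0014, 0.0005, 0.0025]), array([0.001 , 0.0005, 0.0065])]
[np.float64(-2.5766310161977684), np.float64(-2.459919361205449), np.float64(-2.524705610267473), np.float64(-2.8508939886509954)]
```

>>> arm_command --motion '[[[0.0006, 0, 0.004, 0, 0, 0, -1], [0.001, 0, 0.006, 0, 0, 0, -1], [0.001, 0, 0.006, 0, 0, 0, -1]]]'

```text
time_s: 23.6
eef_pos: [0.4795, -0.0876, 0.1002]
eef_rot: [0.005, 0.993, -0.11, 0.049]
contact_force: [-1.5, 0.5, 0.1]
finger_gap: 0.0325
grip_force: 60.7
```

>>> arm_command --motion '[[[-0.0004, 0, 0.004, 0, 0, 0, -1], [-0.0004, 0, 0.004, 0, 0, 0, -1], [-0.0004, 0, 0.004, 0, 0, 0, -1]]]'

```text
time_s: 23.9
eef_pos: [0.4798, -0.0877, 0.0983]
eef_rot: [0.005, 0.993, -0.11, 0.049]
contact_force: [-1.7, -0.3, 1.4]
finger_gap: 0.0326
grip_force: 60.7
```

```bash
python3 - <<'E'
from h import *
F=[]
for i in range(4): camera("wrist");F.append(bot.read_state()["contact_force"][2])
print(F,tool()[0])
E
```

```text
[np.float64(1.0224115825359033), np.float64(1.2118301177840447), np.float64(1.795806692715401), np.float64(1.3922533749318113)] [ 0.47976961 -0.08770687  0.0983444 ]
```

>>> arm_command --motion '[[[0.0003, 0, -0.0036, 0, 0, 0, -1], [0.0003, 0, -0.0036, 0, 0, 0, -1], [0.0003, 0, -0.0036, 0, 0, 0, -1]]]'

```text
time_s: 24.4
eef_pos: [0.4796, -0.0877, 0.1]
eef_rot: [0.005, 0.993, -0.11, 0.049]
contact_force: [-3.1, -0.3, 0.2]
finger_gap: 0.0328
grip_force: 60.7
```

>>> arm_command --motion '[[[0, 0, 0, 0, 0, 0, -0.1], [0, 0, 0, 0, 0, 0, 0], [0, 0, 0, 0, 0, 0, 0.2], [0, 0, 0, 0, 0, 0, 0.4], [0, 0, 0, 0, 0, 0, 0.5]]]'

```text
time_s: 24.9
eef_pos: [0.4801, -0.0878, 0.1002]
eef_rot: [0.005, 0.993, -0.11, 0.049]
contact_force: [0.6, -0.1, 0.0]
finger_gap: 0.064
grip_force: 0.0
```

```bash
python3 - <<'E'
from h import *
s=bot.read_state();print(tool()[0],s["finger_gap"],s["contact_force"],s["grip_force"])
im=camera("wrist");a=im[120:370,200:440,::-1]
p=camera_params("side");u=proj(p,[.48,-.088,.09]).astype(int);b=camera("side")[u[1]-40:u[1]+40,u[0]-30:u[0]+30,::-1]
cv2.imwrite("pics/rel.png",np.hstack([cv2.resize(a,(420,437)),cv2.resize(b,(328,437),interpolation=3)]))
E
```

```text
[ 0.48006293 -0.08778636  0.10016086] 0.06397578440374337 [ 0.55144891 -0.07281199  0.04278105] 0.0
```

View pics/rel.png

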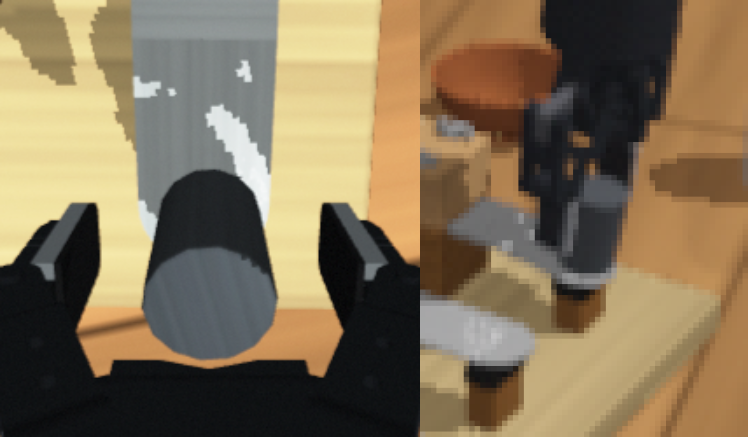

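The weight stands freely on rib A and is centred laterally. I retract along the tool axis and check the lengthwise centring.

>>> arm_command --motion '[[[0, 0, -0.02, 0, 0, 0, 0.5], [0, 0, -0.06, 0, 0, 0, 0.5], [0, 0, -0.12, 0, 0, 0, 0.5], [0, 0, -0.2, 0, 0, 0, 0.5], [0, 0, -0.28, 0, 0, 0, 0.5]]]'

```text
time_s: 25.5
eef_pos: [0.4656, -0.0846, 0.2412]
eef_rot: [0.005, 0.993, -0.11, 0.049]
contact_force: [-0.0, -0.2, -0.8]
finger_gap: 0.064
grip_force: 0.0
```

>>> arm_command --motion '[[[-0.05, 0, 0, 0, -0.09, 0, 0.5], [-0.12, 0, 0, 0, -0.09, 0, 0.5], [-0.16, 0, 0, 0, -0.09, 0, 0.5], [-0.16, 0, 0, 0, -0.09, 0, 0.5]]]'

```text
time_s: 25.9
eef_pos: [0.3852, -0.0663, 0.2316]
eef_rot: [-0.0, 0.994, -0.11, 0.001]
contact_force: [0.9, 0.6, 0.3]
finger_gap: 0.0639
grip_force: 0.0
```

```bash
python3 - <<'E'
from h import *
print(tool()[0])
im=camera("wrist");p=camera_params("wrist");np.save("w8.npy",p,allow_pickle=True)
cv2.imwrite("pics/w8.png",im[:,:,::-1])
tip=np.array([.4805,-.088,.068]);u=proj(p,tip).astype(int);print(u)
side=camera("side");q=camera_params("side");v=proj(q,[.48,-.088,.09]).astype(int)
a=im[max(u[1]-90,0):u[1]+90,u[0]-80:u[0]+80,::-1];b=side[v[1]-35:v[1]+35,v[0]-30:v[0]+30,::-1]
print(max(u[1]-90,0),u[0]-80,v-[30,35],a.shape)
cv2.imwrite("pics/fin.png",np.hstack([cv2.resize(a,None,fx=2.5,fy=2.5,interpolation=3)[:440],cv2.resize(b,(377,440),interpolation=3)[:min(440,int(a.shape[0]*2.5))]]))
E
```

```text
[ 0.38516146 -0.06631278  0.23159779]
[319  88]
0 239 [316 145] (178, 160, 3)
```

View pics/fin.png

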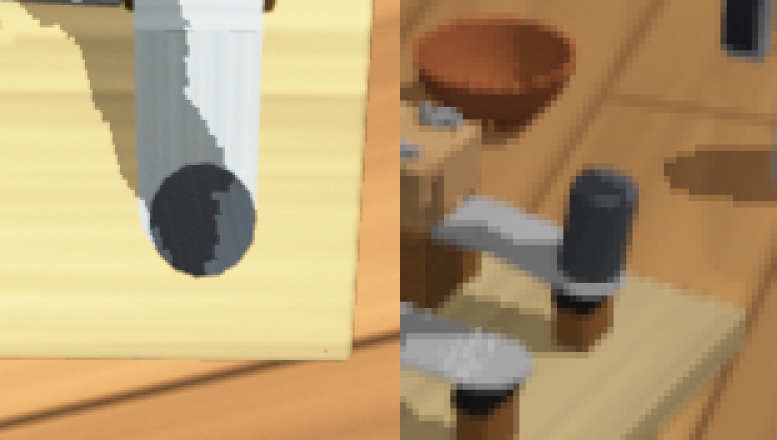

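```bash
python3 - <<'E'
from h import *
p=np.load("w8.npy",allow_pickle=True).item()
u=np.array([.975,-.205,0])
T=onplane(p,(320.2,88),.118)
print("top",T,"base",T+.05*.09*u)
# visible lowest point of the top disc & rib axis
a=bot.read_state();print(a["contact_force"])
q=camera_params("side")
# side view: weight base cols 566..625 bottom edge ~ row 283 -> px
print("side meas base mid",316+(595-400)/6.28,145+272/6.28,[np.round(proj(q,np.array([.4805,-.088,.068])+d*u),1) for d in(-.005,0,.005)])
print("side meas top mid",316+(603-400)/6.28,145+188/6.28,[np.round(proj(q,np.array([.4805,-.088,.118])+(d-.0045)*u),1) for d in(-.005,0,.005)])
E
```

```text
top [ 0.47563269 -0.08781243  0.118     ] base [ 0.48002019 -0.08873493  0.118     ]
[ 0.38440706 -0.48649122 -0.23138376]
side meas base mid 347.0509554140127 188.31210191082803 [array([347.3, 186.7]), array([345.9, 186.3]), array([344.5, 185.9])]
side meas top mid 348.3248407643312 174.93630573248407 [array([349. , 173.1]), array([347.6, 172.8]), array([346.2, 172.4])]
```

```bash
python3 -c "
from workcell import *
print(sign_off())"
```

```text
the job is handed in; nothing more can be done
None
```

I pressed all three ribs to their stops, left to right, peaking at about 12, 16 and 13 N, and left the weight standing on the rightmost rib, which measured medium (about 0.55 N/mm, against 0.33 left and 1.25 middle). It is within about 3 mm of the pressing point and the job is handed in, but I viewed 11 pictures, one over the limit of 10.

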